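# Tare the kitchen scale for the mug

### The job

Get the kitchen scale ready for weighing into the mug: set the empty white mug gently upright in the middle of the scale's steel pan and let go, so that the needle swings round under its weight. Then turn the dial by its bar knob until the long zero mark stands exactly opposite the needle, and leave the mug on the pan. Leave the jars and the salt mill where they are, and do not tip the mug over.

Things in the scene. Friction and masses are not known exactly. Their poses are not given: they have to be found in the camera images.
- scale: kitchen scale, a white low housing 365 x 176 mm that does not move on the worktop; origin: centre of its underside; its x axis runs from the dial end (-x, near the robot) to the pan end (+x). The slab's top is at z 36 mm; a round drum of radius 87 mm, top at z 80 mm, stands round the dial axis at (-95, 0) mm and carries needle and dial; the pan axis is at (100, 0) mm
- pan: round steel weighing pan, 140 mm across its rim, flat inside to a radius of 58 mm, rim 6 mm above the flat; origin: centre of the flat upper face, 60 mm above the worktop when empty. It sinks straight down on a spring, 1 mm for each 0.6 N, stop at 15 mm
- pan_centre (a point): centre of the pan's flat upper face, moves with the pan
- needle (a joint): angle of the black needle about the upright dial axis (rad), 0 with nothing on the pan (it then points to the scale's -x), growing clockwise seen from above with the load, 0.33 rad per N on the pan. It is driven by the pan alone
- needle_tip (a point): inner tip of the short black needle, which lies on the drum just outside the edge of the dial plate: 62.5 mm from the dial axis, 83 mm above the worktop. The diamond-shaped needle shows from there out to 80 mm
- dial (a joint): angle of the turning dial about its upright axis (rad), growing clockwise seen from above; the zero mark points to the scale's -x at 0. The zero mark is in line with the needle when joint dial equals joint needle. Range -1.0 to 3.0; it stays where it is left
- zero_mark (a point): outer end of the long thick black zero mark on the dial plate (22 x 6 mm; all the other division marks are at most 12 mm long), 58.5 mm from the dial axis, at the plate's top face, 93 mm above the worktop. The point turns with the dial; its -x axis points outward along the mark
- knob_grip (a point): point on the dial axis in the grey bar knob, 113 mm above the worktop. The bar is 64 mm long (along the point's x axis, in line with the zero mark), 16 mm thick (point's y) and rises from the dial plate (z 93 mm, radius 61 mm; a 4 mm collar of radius 22 mm lies on it under the bar) to z 125 mm
- mug: white mug with small leaves, 95 mm high, empty, about 0.3 kg; origin in its underside, z up; the bowl's axis is at (0, 17) mm; outer radius 46 mm at the rim, 35 mm at the foot; wall 5 mm (up to 15 mm as the fingers feel it, thinnest at the bowl's -x side); open inside down to z 8 mm; handle out to y = -63 mm, 30 mm wide, z 10 to 86 mm, its loop closed to the fingers
- mug_foot (a point): centre of the mug bowl's underside
- mug_rim (a point): centre of the mug's mouth, 95 mm above the foot
- jar: bystander: jar with a screw lid, 58 x 62 x 86 mm; origin: centre of its underside
- spice_jar: bystander: spice jar with a dark cap, 41 mm across, 105 mm high; origin: centre of its underside
- salt_mill: bystander: small clear salt mill, 44 mm across, 90 mm high; origin: centre of its underside

How it is judged:
By the outcome, as a careful person would: the job done as asked, in the order asked, and still so for the second after the job is handed in, with the robot touching nothing.
It also fails if it takes over 56 s, if anything falls off the work surface, if the arm or the gripper's body presses on something with over 40 N, if the wrist force passes 120 N, or if a joint passes its speed limit or range.

### The arm

A 6-joint arm with a two-finger parallel gripper is mounted at the origin on a cart in front of the work surface, level with it; the furniture and walls round the work are solid. World frame = base frame: x ahead of the robot, y to its left, z up, the work surface at z = 0. Lengths are in m, angles in rad, forces in N, time in s.
With the tool pointing down it reaches from about 0.425 to 0.95 m from the base axis. Payload 3.5 kg.
Tool frame: the origin (TCP) lies at the very end of the fingers, on their centre line; the grasp point (between the pads) lies 19 mm behind it (grip_depth is the distance from the TCP to the grasp point, in m); x points along the fingers, z is the direction in which the jaws open and shut, and the axes are right-handed (so a half turn about x gives the same grasp; the last joint's range is limited). The gripper opens to 85 mm and grips with 20 to 120 N. Pads are 22 mm wide; open, the fingers measure 114 mm over their backs; the gripper's body (76 mm by 85 mm) begins 54 mm behind the grasp point. The pads swing forward as they close: fully open they stand 13 mm farther back than shut.
Start: joints at [1.15, 0.286, 1.577, -0, 1.279, -0.15], TCP at [0.181, 0.65, 0.231] pointing down, gripper open.
Joint ranges: [-2.77, 2.77], [-0.9, 2.22], [0.21, 2.48], [-1.53, 4.67], [0.24, 2.81], [-2.84, 2.84]. Speed limits (rad/s): [2.79, 2.79, 3.14, 3.14, 3.14, 3.14].

### API

Orientations are given as a unit quaternion [x, y, z, w].
In Python, from plant import get_state, read_camera, calibration, sign_off, recognise, grip_depth gives the robot as it stands. The module is installed in compiled form; this text tells all that it offers.
- The arm moves only by the tool servo_tool, never from a script. Its argument "deltas" is a list that holds one entry, the list of rows, each a list of 4 numbers: the shift along the world's x, y, z scaled (see below), then the turn about the world's z scaled (see below). In form: [[[tx, ty, tz, spin], ...]]. A call has exactly 5 rows; each row is the pose to reach, as a shift and turn from the pose commanded when the call began; what a row does not reach only later rows make up. The controller multiplies each number of a shift by 10 cm and each number of a turn by 90 degrees. A row lasts 1/10 s, in which the tool goes at most 50 mm and 8.59 degrees, less where a joint would pass 70% of its speed; a pose out of reach is approached as far as the arm can. A call with a number of a shift or a turn outside -1 to 1 is refused whole. A call with a gripper value outside its range is refused whole. "claw" is the gripper's target within -1 to 1 (fully open at 1, half-way at 0, shut at -1), set as the call begins (left out, the last holds). The fingers move at their own pace and stop on an object; "force" is the grip in N (left out, the last holds). Time passes only in rows, so rows that repeat a pose let the fingers close, or fill a call up. It gives the time, the measured TCP pose, the force and the opening at its end, in the units of the state.
- get_state(): the state, without advancing time (a new reading comes with each control period).
- read_camera(name): name is "side" or "top"; returns the picture (480x640x3 uint8, blue, green, red); there is no depth.
- calibration(name): a dict with "intrinsics" (3x3 intrinsics, pixels), "R" (3x3) and "t" (3): a world point X has camera coordinates R X + t. Camera axes: x right, y down, z forward; pixel columns grow to the right and rows downward; lengths in m; the calibration is good to about 2 mm. A picture is of the moment at which its call begins. calibration takes no time and is no camera call.
- sign_off(): hands the job in, once; it reports no verdict.
Trained networks look in the newest picture that a camera, given by its name, has taken for a name from the list of things; names that differ only in an ending like _2 or _b are one class to them, and where a whole thing is asked for, a point or a joint stands for the part that bears it (a point fixed in the world has none). Each returns a list of dicts, best first, with "p" (0 to 1); they miss things now and then, are a little off and sometimes report something else, mostly with a low value. They report only what shows in the picture. A call takes as long as a camera call.
- recognise(camera, query): "at" ([x, y, z] in m, in world coordinates, good to about 4 mm: the middle of the surface that is visible of it).
The state is a dict: "time": time; "qpos": joint angles; "dq": joint speeds; "joint_efforts": joint torques, N m; "eef_pos": TCP position; "tcp_rot": TCP orientation; "contact_force": force on the tool from outside, world axes, zero at the start; "wrist_torque": the same for the moment, N m; "opening": opening from 0.0 (shut) to 1.0 (fully open).
Only numpy, scipy, OpenCV 4.12 (cv2) and the standard library are available. Lean on these libraries where they do the work, as an engineer would, in place of code of your own. Each camera call takes 0.05 s, during which the arm holds its last target. There are 200 camera calls.

## Working session

There is one attempt and no reset: what is moved stays moved. The work goes in short steps, Python scripts to look and compute and a tool call to move; the robot and the scene stay as the last step left them, time stands still between calls to the robot, and variables do not carry over. Pictures are saved under pics/ and viewed, about 8 in all and at most 12, crops included, and the job is handed in when it is done.

Besides the shell and the picture viewer there is one more tool, called after "Request:" in YAML: its name, and indented under it one key for each argument. servo_tool: Moves the arm, as the interface text tells. Its arguments: {"type":"object","properties":{"deltas":{"type":"array"},"claw":{"type":"number"},"force":{"type":"number"}},"required":["deltas"]}

```bash
mkdir -p pics; cat > h.py <<'E'
import numpy as np, cv2
from plant import *
def proj(c,X):
    k=calibration(c); p=np.array(k["R"])@np.array(X)+np.array(k["t"]).ravel(); q=np.array(k["intrinsics"])@p; return q[:2]/q[2]
def back(c,uv,z):
    k=calibration(c);R=np.array(k["R"]);t=np.array(k["t"]).ravel()
    o=-R.T@t; d=R.T@np.linalg.inv(np.array(k["intrinsics"]))@np.array([uv[0],uv[1],1.]); return o+d*(z-o[2])/d[2]
E
python3 - <<'E'
from h import *
for c in("top","side"):
    im=read_camera(c); cv2.imwrite(f"pics/{c}0.png",im)
    k=calibration(c); print(c,(-np.array(k["R"]).T@np.array(k["t"]).ravel()).round(3))
    for q in("scale","pan_centre","zero_mark","needle_tip","knob_grip","mug","mug_rim","mug_foot","jar","spice_jar","salt_mill"):
        for d in recognise(c,q)[:2]: print(q,np.round(d["at"],3),round(d["p"],2),proj(c,d["at"]).round())
s=get_state();print(s["time"],s["eef_pos"],s["tcp_rot"],grip_depth)
E
```

```text
top [0.442 0.03  1.082]
scale [ 0.541 -0.106  0.061] 0.73 [391. 262.]
pan_centre [ 0.651 -0.128  0.058] 0.78 [403. 199.]
pan_centre [ 0.544 -0.106  0.064] 0.2 [391. 261.]
zero_mark [ 0.459 -0.088  0.094] 0.71 [382. 311.]
knob_grip [ 0.461 -0.088  0.096] 0.7 [382. 309.]
mug [0.543 0.201 0.038] 0.96 [210. 259.]
mug_rim [0.542 0.204 0.036] 0.76 [208. 260.]
mug_foot [0.537 0.202 0.036] 0.63 [210. 262.]
mug_foot [ 0.459 -0.092  0.095] 0.62 [385. 311.]
jar [0.724 0.212 0.084] 0.64 [204. 150.]
spice_jar [0.723 0.091 0.106] 0.56 [275. 148.]
salt_mill [0.762 0.171 0.076] 0.85 [230. 130.]
side [ 0.396 -0.666  0.535]
scale [ 0.53  -0.156  0.061] 0.81 [308. 336.]
pan_centre [ 0.656 -0.127  0.063] 0.94 [380. 312.]
zero_mark [ 0.458 -0.106  0.091] 0.87 [255. 307.]
zero_mark [0.529 0.164 0.063] 0.17 [271. 233.]
needle_tip [ 0.395 -0.082  0.088] 0.64 [213. 305.]
mug [0.53  0.163 0.064] 0.86 [272. 233.]
mug_rim [0.535 0.167 0.063] 0.93 [274. 233.]
mug_foot [0.531 0.162 0.072] 0.83 [272. 230.]
jar [ 0.396 -0.085  0.084] 0.69 [214. 308.]
jar [0.733 0.2   0.053] 0.62 [358. 220.]
spice_jar [0.727 0.086 0.069] 0.76 [374. 239.]
spice_jar [ 0.456 -0.104  0.089] 0.31 [254. 307.]
salt_mill [0.769 0.163 0.079] 0.59 [380. 216.]
1.2 [0.1805226  0.65037464 0.23132221] [-0.42792433  0.56293745  0.42792077  0.56290853] 0.0187
```

```bash
python3 - <<'E'
import cv2
a=cv2.imread("pics/top0.png")
x=cv2.resize(a[180:420,140:300],None,fx=2.4,fy=2.4,interpolation=2); y=cv2.resize(a[180:420,300:460],None,fx=2.4,fy=2.4,interpolation=2)
cv2.imwrite("pics/top0c.png",cv2.hconcat([x,y]))
E
```

```text
(no output)
```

View pics/top0c.png

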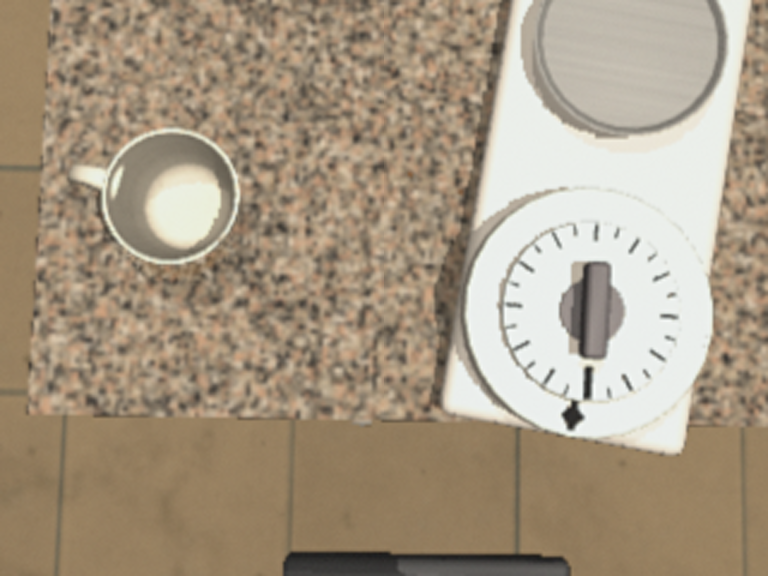

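View pics/side0.png

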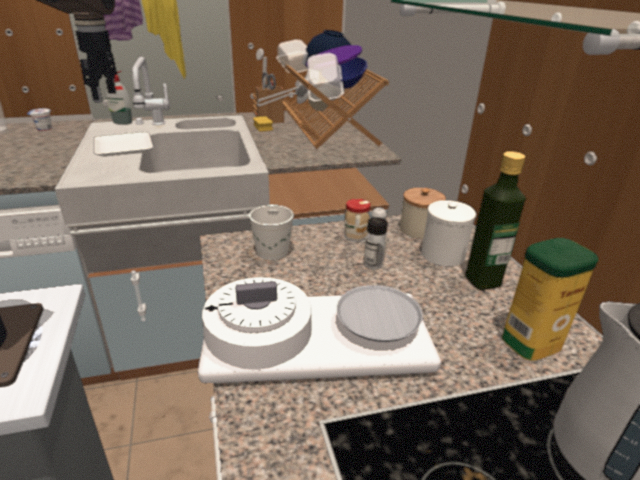

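The top crop shows the mug rim centred at pixel ~(212,262) with the handle pointing left and slightly up (world +y). The dial is at ~(387,309), its zero mark a little counter-clockwise of the needle. The side view agrees, and the jars stand well behind the mug. I'll grip the mug wall on its far side, which is the bowl's -x, thin side.

```bash
cat >> h.py <<'E'
from scipy.spatial.transform import Rotation as Ro
def jaw(s=None):
    s=s or get_state(); z=Ro.from_quat(s["tcp_rot"]).as_matrix()[:,2]; return np.degrees(np.arctan2(z[1],z[0]))
E
python3 - <<'E'
from h import *
c=lambda u,v,o=140:(o+u/2.4,180+v/2.4)
m=back("top",c(172,196),.095); print("mug rim",m)
for p in((105,190),(239,196),(172,129),(172,264)): print(np.linalg.norm(back("top",c(*p),.095)-m))
h=back("top",c(75,173),.08); print("handle",h,np.degrees(np.arctan2(*(h-m)[1::-1])))
pan=back("top",c(633,44-0,300-160),.066);print("pan",pan)
for n,p,z in(("needle",(571,415),.083),("zero out",(588,400),.093),("bar",(595,310),.125)):
  print(n,back("top",c(*p,140),z))
print("jaw",jaw(), get_state()["opening"])
E
```

```text
mug rim [0.53325405 0.18926737 0.095     ]
0.04558975400536456
0.04531099343883176
0.045817898470624355
0.04582991634150785
handle [0.54927634 0.25907165 0.08      ] 77.07272538059566
pan [ 0.65012799 -0.12830744  0.066     ]
needle [ 0.39203876 -0.08257598  0.083     ]
zero out [ 0.40251235 -0.09276308  0.093     ]
bar [ 0.46128352 -0.09339993  0.125     ]
jaw 74.48270961734747 0.9948429008791899
```

Request:
servo_tool:
  deltas:
    - [[0.16,-0.19,0,-0.04],[0.31,-0.38,0,-0.08],[0.47,-0.56,0,-0.12],[0.62,-0.75,0,-0.16],[0.78,-0.94,0,-0.2]]
  claw: 0.2
  force: 40

```text
time: 1.7
eef_pos: [0.259, 0.5557, 0.2314]
tcp_rot: [-0.334, 0.623, 0.334, 0.623]
contact_force: [-0.1, 0.9, 0.9]
opening: 0.602
```

Request:
servo_tool:
  deltas:
    - [[0.16,-0.19,0,-0.04],[0.31,-0.38,0,-0.08],[0.47,-0.56,0,-0.12],[0.62,-0.75,0,-0.16],[0.78,-0.94,0,-0.2]]

```text
time: 2.2
eef_pos: [0.337, 0.4616, 0.2315]
tcp_rot: [-0.232, 0.668, 0.232, 0.668]
contact_force: [-0.9, 0.1, -0.8]
opening: 0.598
```

Request:
servo_tool:
  deltas:
    - [[0.16,-0.19,0,-0.04],[0.31,-0.38,0,-0.08],[0.47,-0.56,0,-0.12],[0.62,-0.75,0,-0.16],[0.78,-0.94,0,-0.2]]

```text
time: 2.7
eef_pos: [0.415, 0.3676, 0.2315]
tcp_rot: [-0.125, 0.696, 0.125, 0.696]
contact_force: [0.9, 0.9, 0.5]
opening: 0.6
```

Request:
servo_tool:
  deltas:
    - [[0.16,-0.19,0,-0.04],[0.31,-0.38,0,-0.08],[0.47,-0.56,0,-0.12],[0.62,-0.75,0,-0.16],[0.78,-0.94,0,-0.2]]

```text
time: 3.2
eef_pos: [0.4931, 0.2736, 0.2315]
tcp_rot: [-0.014, 0.707, 0.014, 0.707]
contact_force: [-0.4, 0.7, -1.2]
opening: 0.598
```

Request:
servo_tool:
  deltas:
    - [[0.16,-0.19,-0.1,-0.04],[0.31,-0.38,-0.2,-0.08],[0.47,-0.56,-0.3,-0.12],[0.62,-0.75,-0.5,-0.16],[0.78,-0.94,-0.7,-0.17]]

```text
time: 3.7
eef_pos: [0.5714, 0.1797, 0.1614]
tcp_rot: [0.08, 0.702, -0.079, 0.703]
contact_force: [0.3, 0.8, -0.6]
opening: 0.602
```

Request:
servo_tool:
  deltas:
    - [[0,0,0,0],[0,0,0,0],[0,0,0,0],[0,0,0,0],[0,0,0,0]]

```text
time: 4.2
eef_pos: [0.5706, 0.1812, 0.1624]
tcp_rot: [0.079, 0.702, -0.078, 0.703]
contact_force: [-0.6, 0.2, 0.2]
opening: 0.6
```

```bash
python3 - <<'E'
from h import *
t=read_camera("top");s=read_camera("side")
a=cv2.resize(t[180:330,130:280],None,fx=2.6,fy=2.6,interpolation=2);b=cv2.resize(s[130:280,200:350],None,fx=2.6,fy=2.6,interpolation=2)
cv2.imwrite("pics/c1.png",cv2.hconcat([a,b])); print(jaw())
st=get_state();print(proj("side",st["eef_pos"]),proj("top",st["eef_pos"]))
E
```

```text
-12.76264504549671
[288.69828771 184.63361035] [211.25220253 233.24809578]
```

View pics/c1.png

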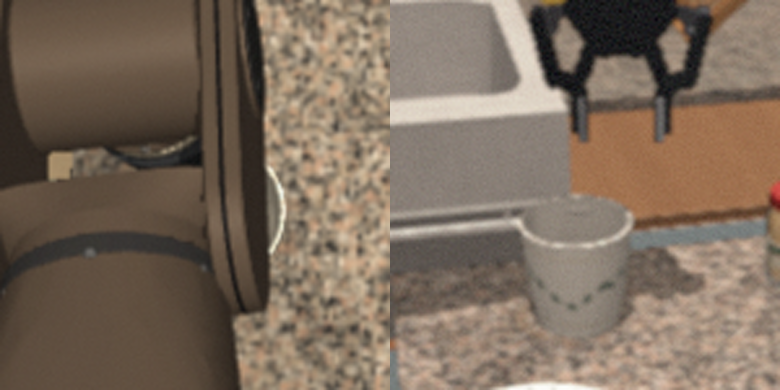

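The side crop shows the open fingers straddling the mug's right (far) rim edge: tips at crop x 583 and 660, rim edge at 633. Descending.

Request:
servo_tool:
  deltas:
    - [[0,0,-0.12,0],[0,0,-0.24,0],[0,0,-0.36,0],[0,0,-0.48,0],[0,0,-0.6,0]]

```text
time: 4.8
eef_pos: [0.5701, 0.1803, 0.0996]
tcp_rot: [0.079, 0.703, -0.079, 0.702]
contact_force: [0.5, -0.0, -0.0]
opening: 0.597
```

Request:
servo_tool:
  deltas:
    - [[0,0,-0.12,0],[0,0,-0.24,0],[0,0,-0.36,0],[0,0,-0.46,0],[0,0,-0.46,0]]

```text
time: 5.3
eef_pos: [0.5692, 0.1802, 0.0532]
tcp_rot: [0.079, 0.704, -0.079, 0.701]
contact_force: [-0.2, 0.0, -0.2]
opening: 0.599
```

Request:
servo_tool:
  deltas:
    - [[0,0,0,0],[0,0,0,0],[0,0,0,0],[0,0,0,0],[0,0,0,0]]
  claw: -1
  force: 40

```text
time: 5.8
eef_pos: [0.5701, 0.182, 0.058]
tcp_rot: [0.081, 0.704, -0.079, 0.701]
contact_force: [-3.2, 3.0, 10.3]
opening: 0.1
```

Request:
servo_tool:
  deltas:
    - [[0,0,0,0],[0,0,0,0],[0,0,0,0],[0,0,0,0],[0,0,0,0]]

```text
time: 6.3
eef_pos: [0.57, 0.1821, 0.0581]
tcp_rot: [0.081, 0.704, -0.079, 0.701]
contact_force: [-5.0, 4.1, 9.8]
opening: 0.102
```

Request:
servo_tool:
  deltas:
    - [[0,0,0.1,0],[0,0,0.2,0],[0,0,0.35,0],[0,0,0.5,0],[0,0,0.6,0]]

```text
time: 6.8
eef_pos: [0.5714, 0.1803, 0.1174]
tcp_rot: [0.079, 0.702, -0.079, 0.704]
contact_force: [0.0, -0.2, -2.9]
opening: 0.072
```

Request:
servo_tool:
  deltas:
    - [[0,0,0.12,0],[0,0,0.24,0],[0,0,0.36,0],[0,0,0.4,0],[0,0,0.4,0]]

```text
time: 7.3
eef_pos: [0.5711, 0.1805, 0.1564]
tcp_rot: [0.079, 0.702, -0.079, 0.703]
contact_force: [0.8, -0.4, -3.8]
opening: 0.075
```

```bash
python3 - <<'E'
from h import *
t=read_camera("top");s=read_camera("side")
a=cv2.resize(t[180:330,130:280],None,fx=2.6,fy=2.6,interpolation=2);b=cv2.resize(s[100:250,200:350],None,fx=2.6,fy=2.6,interpolation=2)
cv2.imwrite("pics/c2.png",cv2.hconcat([a,b])); st=get_state();print(jaw(),st["eef_pos"],st["opening"],st["contact_force"])
E
```

```text
-12.812715675536694 [0.57014892 0.18034298 0.15482471] 0.07322036109099966 [-1.10861966 -0.54615677 -3.78921071]
```

View pics/c2.png

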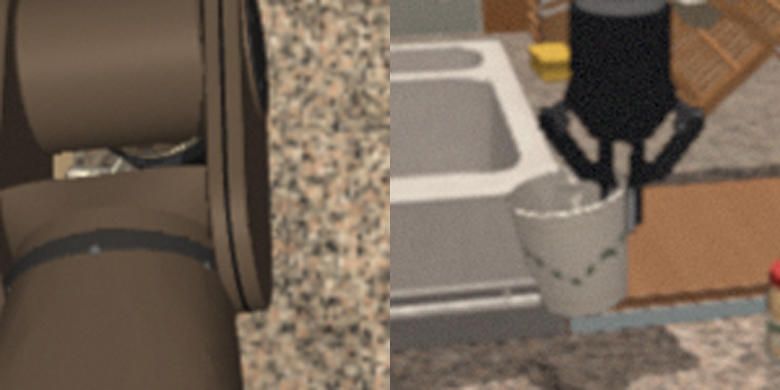

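Side crop: the mug is held on its far wall and hangs tilted by about 7°, because the tapered wall lies flat on the pads. The foot has swung towards the far side (foot centre at crop 586, rim centre at 570). I'm carrying it over the pan, allowing for that tilt.

Request:
servo_tool:
  deltas:
    - [[0,-0.1,0.1,0],[0,-0.25,0.2,0],[0,-0.45,0.2,0],[0,-0.65,0.2,0],[0,-0.85,0.2,0]]

```text
time: 7.9
eef_pos: [0.5708, 0.0934, 0.1764]
tcp_rot: [0.079, 0.702, -0.079, 0.703]
contact_force: [-0.8, 0.3, -2.6]
opening: 0.079
```

Request:
servo_tool:
  deltas:
    - [[0.05,-0.2,0,0],[0.1,-0.4,0,0],[0.2,-0.6,0,0],[0.3,-0.8,0,0],[0.4,-1.0,0,0]]

```text
time: 8.4
eef_pos: [0.6109, -0.0069, 0.1764]
tcp_rot: [0.079, 0.702, -0.079, 0.703]
contact_force: [0.1, 0.6, -3.5]
opening: 0.075
```

Request:
servo_tool:
  deltas:
    - [[0.1,-0.2,0,0],[0.2,-0.4,0,0],[0.3,-0.6,0,0],[0.4,-0.75,0,0],[0.5,-0.9,0,0]]

```text
time: 8.9
eef_pos: [0.6612, -0.0964, 0.1753]
tcp_rot: [0.079, 0.703, -0.079, 0.703]
contact_force: [-0.2, 0.5, -3.2]
opening: 0.072
```

Request:
servo_tool:
  deltas:
    - [[0.06,-0.15,0,0],[0.12,-0.25,0,0],[0.19,-0.35,0,0],[0.19,-0.4,0,0],[0.19,-0.4,0,0]]

```text
time: 9.4
eef_pos: [0.6795, -0.1352, 0.1752]
tcp_rot: [0.079, 0.703, -0.079, 0.702]
contact_force: [-0.2, -0.8, -3.6]
opening: 0.077
```

Request:
servo_tool:
  deltas:
    - [[0,0,-0.1,0],[0,0,-0.2,0],[0,0,-0.3,0],[0,0,-0.3,0],[0,0,-0.3,0]]

```text
time: 9.9
eef_pos: [0.6791, -0.1342, 0.1443]
tcp_rot: [0.079, 0.703, -0.079, 0.702]
contact_force: [0.0, -0.0, -3.1]
opening: 0.07
```

```bash
python3 - <<'E'
from h import *
s=read_camera("side")
b=cv2.resize(s[170:390,190:450],None,fx=2.6,fy=2.6,interpolation=2)
cv2.imwrite("pics/c3.png",b); st=get_state();print(jaw(),st["eef_pos"],st["opening"],st["contact_force"],st["time"])
for x in((.651,-.128,.06),(.651,-.128,.095)): print((proj("side",x)-[190,170])*2.6)
for q in("pan_centre","mug_rim","mug"): print(q,[(np.round(d["at"],3),d["p"]) for d in recognise("side",q)[:2]])
E
```

```text
-12.800483302441611 [ 0.67955925 -0.13443677  0.14521842] 0.07404735304543505 [ 0.21316709 -0.31865936 -3.54307942] 9.95
[486.27608617 373.97473466]
[491.52766093 328.73733592]
pan_centre [(array([ 0.645, -0.144,  0.061]), 0.91)]
mug_rim [(array([ 0.64 , -0.146,  0.14 ]), 0.86)]
mug [(array([ 0.63 , -0.153,  0.142]), 0.94), (array([ 0.455, -0.106,  0.09 ]), 0.29)]
```

View pics/c3.png

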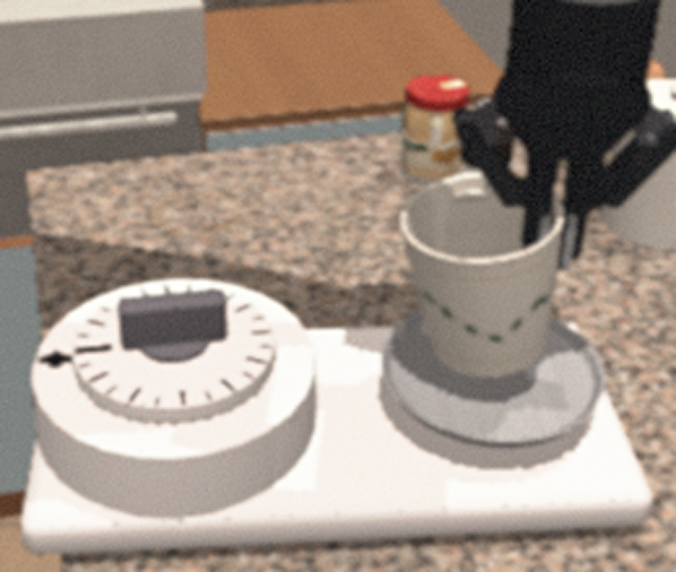

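The side crop shows the mug over the pan: foot at crop ~(484,352), pan centre at (492,374), which puts them nearly coaxial. I'll shift 3 mm in +x and lower slowly.

Request:
servo_tool:
  deltas:
    - [[0.03,0,-0.06,0],[0.03,0,-0.11,0],[0.03,0,-0.15,0],[0.03,0,-0.18,0],[0.03,0,-0.2,0]]

```text
time: 10.6
eef_pos: [0.6823, -0.1345, 0.1247]
tcp_rot: [0.079, 0.703, -0.079, 0.702]
contact_force: [-0.6, -0.8, -2.1]
opening: 0.073
```

Request:
servo_tool:
  deltas:
    - [[0,0,-0.02,0],[0,0,-0.04,0],[0,0,-0.06,0],[0,0,-0.08,0],[0,0,-0.1,0]]

```text
time: 11.1
eef_pos: [0.6832, -0.1347, 0.1164]
tcp_rot: [0.079, 0.702, -0.079, 0.703]
contact_force: [-0.5, 0.2, 2.4]
opening: 0.076
```

Request:
servo_tool:
  deltas:
    - [[0,0,0,0],[0,0,0,0],[0,0,0.01,0],[0,0,0.02,0],[0,0,0.03,0]]
  claw: -1
  force: 20

```text
time: 11.6
eef_pos: [0.6827, -0.1347, 0.1184]
tcp_rot: [0.079, 0.702, -0.079, 0.703]
contact_force: [1.4, -0.3, 0.7]
opening: 0.073
```

Request:
servo_tool:
  deltas:
    - [[0,0,0,0],[0,0,0,0],[0,0,0,0],[0,0,0,0],[0,0,0,0]]
  claw: -0.8

```text
time: 12.1
eef_pos: [0.6826, -0.1346, 0.1183]
tcp_rot: [0.079, 0.703, -0.079, 0.703]
contact_force: [1.5, -0.4, -0.4]
opening: 0.099
```

Request:
servo_tool:
  deltas:
    - [[0,0,0,0],[0,0,0,0],[0,0,0,0],[0,0,0,0],[0,0,0,0]]
  claw: -0.7

```text
time: 12.6
eef_pos: [0.6824, -0.1346, 0.1182]
tcp_rot: [0.079, 0.703, -0.079, 0.703]
contact_force: [0.4, -0.0, 0.0]
opening: 0.151
```

Request:
servo_tool:
  deltas:
    - [[0,0,0,0],[0,0,0,0],[0,0,0,0],[0,0,0,0],[0,0,0,0]]
  claw: -0.6

```text
time: 13.1
eef_pos: [0.6825, -0.1346, 0.1183]
tcp_rot: [0.079, 0.703, -0.079, 0.703]
contact_force: [0.1, -0.1, -0.5]
opening: 0.2
```

```bash
python3 - <<'E'
from h import *
s=read_camera("side")
b=cv2.resize(s[170:390,190:450],None,fx=2.6,fy=2.6,interpolation=2)
cv2.imwrite("pics/c4.png",b); st=get_state();print(st["eef_pos"],st["opening"],st["contact_force"],st["time"])
E
```

```text
[ 0.68250508 -0.13460351  0.11828682] 0.20314978618861326 [ 1.04097443 -0.04797507  0.2390018 ] 13.15
```

View pics/c4.png

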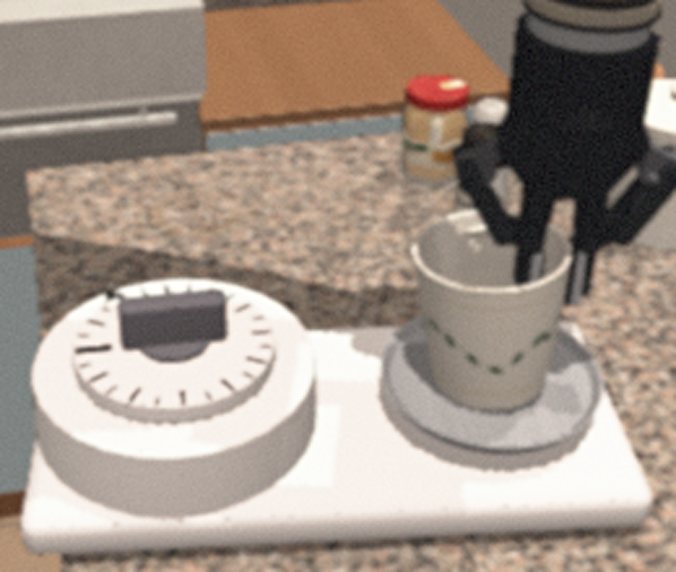

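The mug stands upright and centred: foot at ~(490,388), pan centre at (491,386). The needle has swung clockwise to ~(112,294), while the zero mark is still at (75,350). Next I open further, lift clear and go towards the knob.

Request:
servo_tool:
  deltas:
    - [[0,0,0,0],[0,0,0,0],[0,0,0.03,0],[0,0,0.08,0],[0,0,0.15,0]]
  claw: -0.3

```text
time: 13.65
eef_pos: [0.6824, -0.1345, 0.1335]
tcp_rot: [0.079, 0.703, -0.079, 0.703]
contact_force: [0.1, -0.2, 0.4]
opening: 0.352
```

Request:
servo_tool:
  deltas:
    - [[0,0,0.15,0],[0,0,0.3,0],[0,0,0.45,0],[0,0,0.6,0],[0,0,0.75,0]]

```text
time: 14.15
eef_pos: [0.6827, -0.1346, 0.2103]
tcp_rot: [0.079, 0.702, -0.079, 0.703]
contact_force: [-0.1, 0.7, -0.4]
opening: 0.351
```

Request:
servo_tool:
  deltas:
    - [[0,0.2,0,0.09],[0,0.4,0,0.18],[0,0.6,0,0.27],[0,0.8,0,0.36],[0,1.0,0,0.45]]

```text
time: 14.65
eef_pos: [0.6826, -0.0338, 0.2093]
tcp_rot: [-0.171, 0.686, 0.171, 0.686]
contact_force: [0.4, 1.0, -0.4]
opening: 0.348
```

Request:
servo_tool:
  deltas:
    - [[0,0.2,0,0.09],[0,0.4,0,0.18],[0,0.6,0,0.27],[0,0.8,0,0.36],[0,1.0,0,0.45]]

```text
time: 15.15
eef_pos: [0.6826, 0.0662, 0.2093]
tcp_rot: [-0.398, 0.584, 0.398, 0.585]
contact_force: [0.0, 0.0, -0.5]
opening: 0.353
```

```bash
python3 - <<'E'
from h import *
t=read_camera("top");s=read_camera("side"); cv2.imwrite("pics/t5.png",t);cv2.imwrite("pics/s5.png",s)
a=cv2.resize(t[140:400,320:480],None,fx=2.3,fy=2.3,interpolation=2);b=cv2.resize(s[250:380,190:380],None,fx=2.2,fy=2.2,interpolation=2)
b=cv2.copyMakeBorder(b,0,a.shape[0]-b.shape[0],0,0,0)
cv2.imwrite("pics/c5.png",cv2.hconcat([a,b])); st=get_state();print(st["eef_pos"],jaw(),st["time"])
c=lambda u,v,o=140:(o+u/2.4,180+v/2.4)
print("collar",back("top",c(592,312),.097),"drum",back("top",c(588.5,314),.08), "bar",back("top",c(595,310),.125))
E
```

```text
[0.68243049 0.06767441 0.20919734] 68.36275435946936 15.25
collar [ 0.46047453 -0.09499177  0.097     ] drum [ 0.45939647 -0.09475929  0.08      ] bar [ 0.46128352 -0.09339993  0.125     ]
```

View pics/c5.png

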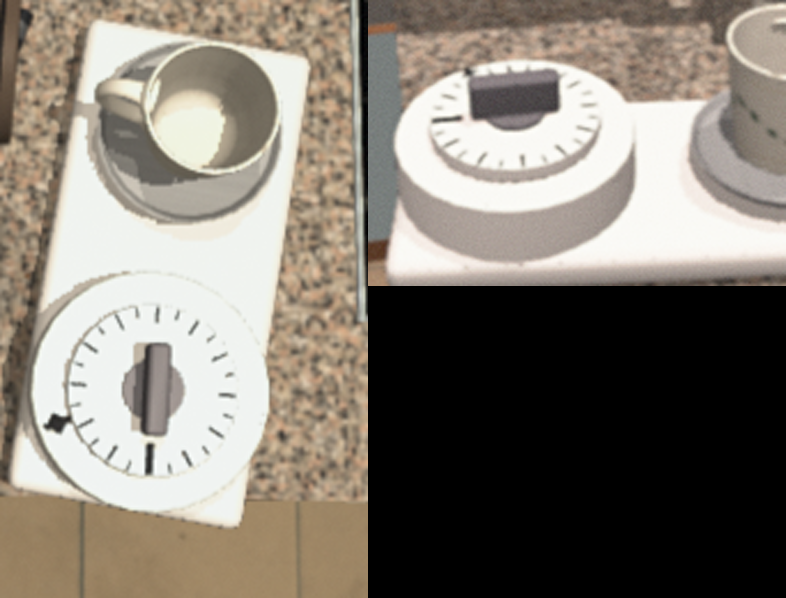

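```bash
cat >> h.py <<'E'
def angles(im,ax,cam="top"):
    g=cv2.cvtColor(im,cv2.COLOR_BGR2GRAY).astype(np.float32); out={}
    for n,z,r0,r1 in(("needle",.083,.065,.079),("zero",.093,.039,.057)):
        th=np.radians(np.arange(0,360,.25)); rs=np.arange(r0,r1,.0005)
        P=np.array([[proj(cam,[ax[0]+r*np.cos(a),ax[1]+r*np.sin(a),z]) for r in rs] for a in th[::4]],np.float32)
        P=np.repeat(P,1,0); v=cv2.remap(g,P[...,0],P[...,1],cv2.INTER_LINEAR).mean(1)
        w=np.clip(np.median(v)-v-40,0,None); k=np.argmax(np.convolve(np.r_[w,w],np.ones(5),"same")[:360])
        i=np.arange(k-12,k+13); ww=w[i%360]; out[n]=(ww*i).sum()/ww.sum()
    out["dial-needle cw needed deg"]=(out["zero"]-out["needle"])
    return out
E
python3 - <<'E'
from h import *
t=cv2.imread("pics/t5.png"); c=lambda u,v:(320+u/2.3,140+v/2.3)
print("plate",back("top",c(152.5,390.5),.093),"collar",back("top",c(153.5,389),.097),"bar",back("top",c(156.5,389),.125))
print("mug rim",back("top",c(212,107),.15), "pan", back("top",c(190,134),.061))
for ax in((.460,-.095),(.461,-.0945),(.459,-.0955)): print(angles(t,ax))
t0=cv2.imread("pics/top0.png");print(angles(t0,(.460,-.095)))
E
```

```text
plate [ 0.46088457 -0.09491404  0.093     ] collar [ 0.46185946 -0.09510994  0.097     ] bar [ 0.46134302 -0.09359808  0.125     ]
mug rim [ 0.65211649 -0.12858497  0.15      ] pan [ 0.65123859 -0.12712771  0.061     ]Traceback (most recent call last):
  File "<stdin>", line 5, in <module>
  File "h.py", line 15, in angles
    P=np.array([[proj(cam,[ax[0]+r*np.cos(a),ax[1]+r*np.sin(a),z]) for r in rs] for a in th[::4]],np.float32)
                 ~~~~^^^^^^^^^^^^^^^^^^^^^^^^^^^^^^^^^^^^^^^^^^^^^
  File "h.py", line 4, in proj
    k=calibration(c); p=np.array(k["R"])@np.array(X)+np.array(k["t"]).ravel(); q=np.array(k["intrinsics"])@p; return q[:2]/q[2]
ValueError: time passes only in moves, steps and waits
```

```bash
sed -i 's/^from plant import \*/from plant import *\nfrom functools import lru_cache\ncalibration=lru_cache(calibration)/' h.py
python3 - <<'E'
from h import *
t=cv2.imread("pics/t5.png")
for ax in((.461,-.095),(.462,-.0945),(.460,-.0955)): print(angles(t,ax))
t0=cv2.imread("pics/top0.png");print(angles(t0,(.461,-.095)))
E
```

```text
{'needle': np.float64(109.13420313820205), 'zero': np.float64(176.22854790429759), 'dial-needle cw needed deg': np.float64(67.09434476609553)}
{'needle': np.float64(110.02001729827137), 'zero': np.float64(176.86577253050973), 'dial-needle cw needed deg': np.float64(66.84575523223836)}
{'needle': np.float64(108.25388899685765), 'zero': np.float64(175.534165634546), 'dial-needle cw needed deg': np.float64(67.28027663768836)}
{'needle': np.float64(169.89814603223974), 'zero': np.float64(176.2340394404112), 'dial-needle cw needed deg': np.float64(6.335893408171472)}
```

The top crop shows the mug rim within 2 mm of the pan centre. The dial must turn 67° clockwise (needle at 109°, zero mark at 176°).

Request:
servo_tool:
  deltas:
    - [[-0.14,-0.1,0,0.04],[-0.29,-0.21,0,0.08],[-0.44,-0.32,0,0.12],[-0.59,-0.43,0,0.16],[-0.74,-0.54,0,0.2]]
  claw: -0.1
  force: 40

```text
time: 15.75
eef_pos: [0.608, 0.01, 0.2089]
tcp_rot: [-0.483, 0.517, 0.483, 0.517]
contact_force: [-0.1, 0.1, -0.1]
opening: 0.447
```

Request:
servo_tool:
  deltas:
    - [[-0.14,-0.1,0,0],[-0.29,-0.21,0,0],[-0.44,-0.32,0,0],[-0.59,-0.43,0,0],[-0.74,-0.54,0,0]]

```text
time: 16.25
eef_pos: [0.5339, -0.0439, 0.209]
tcp_rot: [-0.482, 0.517, 0.482, 0.517]
contact_force: [0.6, -0.1, -0.0]
opening: 0.451
```

Request:
servo_tool:
  deltas:
    - [[-0.14,-0.1,0,0],[-0.29,-0.21,0,0],[-0.44,-0.32,0,0],[-0.59,-0.43,0,0],[-0.74,-0.53,0,0]]

```text
time: 16.75
eef_pos: [0.4598, -0.0969, 0.209]
tcp_rot: [-0.482, 0.517, 0.482, 0.517]
contact_force: [0.1, 0.9, 0.1]
opening: 0.453
```

Request:
servo_tool:
  deltas:
    - [[0,0,-0.14,0],[0,0,-0.28,0],[0,0,-0.42,0],[0,0,-0.5,0],[0,0,-0.5,0]]

```text
time: 17.25
eef_pos: [0.4596, -0.0948, 0.1559]
tcp_rot: [-0.482, 0.517, 0.485, 0.516]
contact_force: [-0.8, -0.3, 0.1]
opening: 0.449
```

```bash
python3 - <<'E'
from h import *
s=read_camera("side")
b=cv2.resize(s[200:350,170:370],None,fx=2.8,fy=2.8,interpolation=2);cv2.imwrite("pics/c6.png",b)
st=get_state();print(st["eef_pos"],jaw(),st["time"],st["qpos"])
E
```

```text
[ 0.46020784 -0.09508028  0.15707325] 86.2103341922656 17.3 [-4.20139378e-01 -9.72871556e-02  2.13248257e+00  7.93237285e-06
  1.10897934e+00 -1.92479819e+00]
```

View pics/c6.png

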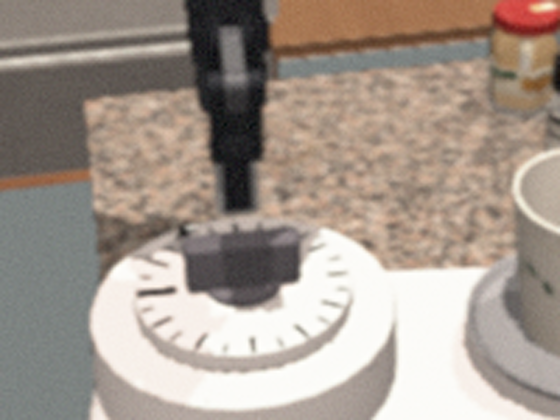

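The crop shows the gripper centred over the bar, fingers in front of and behind it. Lowering and gripping.

Request:
servo_tool:
  deltas:
    - [[0.01,0,-0.14,0],[0.01,0,-0.28,0],[0.01,0,-0.42,0],[0.01,0,-0.54,0],[0.01,0,-0.56,0]]

```text
time: 17.8
eef_pos: [0.46, -0.095, 0.0998]
tcp_rot: [-0.482, 0.517, 0.485, 0.516]
contact_force: [0.9, -0.3, -0.2]
opening: 0.45
```

Request:
servo_tool:
  deltas:
    - [[0,0,0,0],[0,0,0,0],[0,0,0,0],[0,0,0,0],[0,0,0,0]]
  claw: -1
  force: 40

```text
time: 18.3
eef_pos: [0.4617, -0.0941, 0.1024]
tcp_rot: [-0.482, 0.516, 0.483, 0.518]
contact_force: [1.4, 5.8, -2.6]
opening: 0.177
```

Request:
servo_tool:
  deltas:
    - [[0,0,0,-0.06],[0,0,0,-0.13],[0,0,0,-0.2],[0,0,0,-0.27],[0,0,0,-0.34]]

```text
time: 18.8
eef_pos: [0.4617, -0.094, 0.1024]
tcp_rot: [-0.327, 0.626, 0.329, 0.627]
contact_force: [0.7, 5.6, -1.7]
opening: 0.18
```

Request:
servo_tool:
  deltas:
    - [[0,0,0,-0.07],[0,0,0,-0.14],[0,0,0,-0.21],[0,0,0,-0.28],[0,0,0,-0.33]]

```text
time: 19.3
eef_pos: [0.4617, -0.0939, 0.1024]
tcp_rot: [-0.156, 0.689, 0.158, 0.69]
contact_force: [1.9, 6.4, -2.3]
opening: 0.177
```

Request:
servo_tool:
  deltas:
    - [[0,0,0,-0.03],[0,0,0,-0.06],[0,0,0,-0.075],[0,0,0,-0.075],[0,0,0,-0.075]]

```text
time: 19.8
eef_pos: [0.4617, -0.0939, 0.1024]
tcp_rot: [-0.116, 0.697, 0.118, 0.698]
contact_force: [2.4, 5.5, -2.5]
opening: 0.18
```

```bash
python3 - <<'E'
from h import *
s=read_camera("side");cv2.imwrite("pics/s7.png",s)
st=get_state();print(st["eef_pos"],jaw(),st["time"],st["contact_force"],st["wrist_torque"],st["opening"])
E
```

```text
[ 0.46174147 -0.09392201  0.10239811] 19.07316796121609 19.85 [ 2.33220089  6.00390964 -1.8989725 ] [ 0.83385092 -0.18227624 -0.03643112] 0.1797342115078283
```

Turned 67°. Now release, lift straight up and move aside to measure from above.

Request:
servo_tool:
  deltas:
    - [[0,0,0,0],[0,0,0,0],[0,0,0,0],[0,0,0,0],[0,0,0,0]]
  claw: -0.1

```text
time: 20.35
eef_pos: [0.4617, -0.0958, 0.1025]
tcp_rot: [-0.118, 0.697, 0.117, 0.697]
contact_force: [0.1, 0.0, -0.1]
opening: 0.448
```

Request:
servo_tool:
  deltas:
    - [[0,0,0.15,0],[0,0,0.35,0],[0,0,0.55,0],[0,0,0.75,0],[0,0,1.0,0]]

```text
time: 20.85
eef_pos: [0.4609, -0.0955, 0.2025]
tcp_rot: [-0.117, 0.698, 0.118, 0.697]
contact_force: [1.0, 0.3, 0.7]
opening: 0.449
```

Request:
servo_tool:
  deltas:
    - [[0.1,0.2,0,0],[0.2,0.4,0,0],[0.3,0.6,0,0],[0.4,0.8,0,0],[0.5,1.0,0,0]]

```text
time: 21.35
eef_pos: [0.5118, 0.0051, 0.2024]
tcp_rot: [-0.118, 0.697, 0.117, 0.697]
contact_force: [0.2, 0.0, 0.9]
opening: 0.45
```

Request:
servo_tool:
  deltas:
    - [[0.1,0.2,0,0],[0.2,0.4,0,0],[0.3,0.6,0,0],[0.4,0.8,0,0],[0.5,1.0,0,0]]

```text
time: 21.85
eef_pos: [0.5619, 0.1052, 0.2022]
tcp_rot: [-0.118, 0.697, 0.117, 0.697]
contact_force: [-0.2, -0.2, -0.7]
opening: 0.448
```

Request:
servo_tool:
  deltas:
    - [[0,0.2,0,0],[0,0.4,0,0],[0,0.6,0,0],[0,0.7,0,0],[0,0.8,0,0]]

```text
time: 22.35
eef_pos: [0.5615, 0.1848, 0.2022]
tcp_rot: [-0.118, 0.697, 0.117, 0.697]
contact_force: [0.2, -0.9, 0.2]
opening: 0.451
```

```bash
python3 - <<'E'
from h import *
t=read_camera("top");s=read_camera("side");cv2.imwrite("pics/t8.png",t);cv2.imwrite("pics/s8.png",s)
a=cv2.resize(t[140:400,320:480],None,fx=2.3,fy=2.3,interpolation=2);b=cv2.resize(s[250:380,190:380],None,fx=2.2,fy=2.2,interpolation=2)
b=cv2.copyMakeBorder(b,0,a.shape[0]-b.shape[0],0,0,0);cv2.imwrite("pics/c8.png",cv2.hconcat([a,b]))
for ax in((.461,-.095),(.462,-.0945),(.460,-.0955),(.4617,-.0939)): print(angles(t,ax))
st=get_state();print(st["eef_pos"],jaw(),st["time"])
E
```

```text
{'needle': np.float64(109.1343214284625), 'zero': np.float64(107.7156199666827), 'dial-needle cw needed deg': np.float64(-1.4187014617798042)}
{'needle': np.float64(110.02019781304584), 'zero': np.float64(109.09283734472594), 'dial-needle cw needed deg': np.float64(-0.9273604683199039)}
{'needle': np.float64(108.25411105181287), 'zero': np.float64(106.4141789447092), 'dial-needle cw needed deg': np.float64(-1.8399321071036638)}
{'needle': np.float64(109.94933346129444), 'zero': np.float64(108.97916614580178), 'dial-needle cw needed deg': np.float64(-0.9701673154926596)}
[0.56146121 0.18501194 0.20225257] 19.191198983005027 22.45
```

View pics/c8.png

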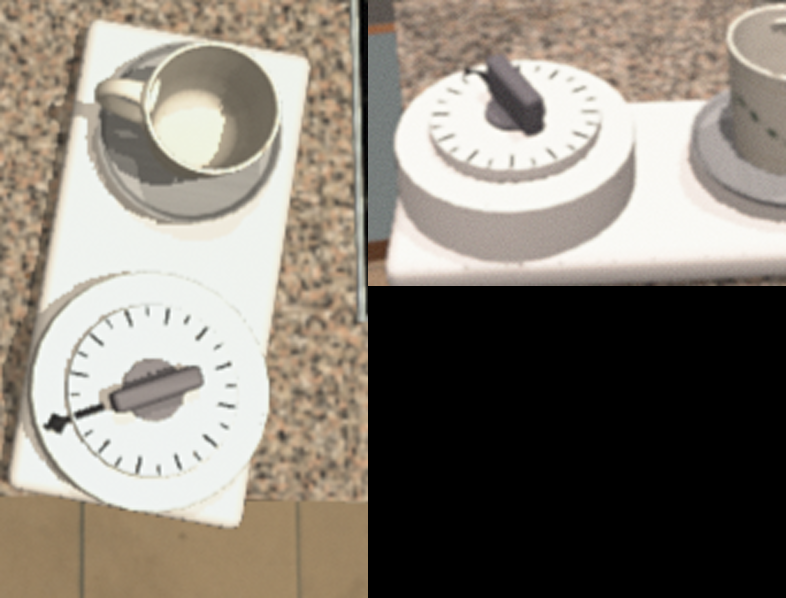

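The zero mark lies nearly in line with the needle at ~(57,423), and the mug is upright and undisturbed. The measurement reads about 1–1.4° over, depending on the assumed axis. I'll fit the axis from the mark and needle lines before deciding.

```bash
python3 - <<'E'
from h import *
from scipy.optimize import least_squares
def pts(f,z,ang,r0,r1,ax=(.461,-.095)):
    g=cv2.cvtColor(cv2.imread(f),cv2.COLOR_BGR2GRAY).astype(float); P=[];W=[]
    for v in range(250,370):
        for u in range(325,450):
            w=200-g[v,u]
            if w<40: continue
            X=back("top",(u,v),z)[:2]-ax; r=np.hypot(*X); a=np.degrees(np.arctan2(X[1],X[0]))
            if r0<r<r1 and abs((a-ang+180)%360-180)<7: P.append(X);W.append(w)
    return np.array(P),np.array(W)
D={"n0":pts("pics/top0.png",.083,169.9,.063,.082),"n1":pts("pics/t8.png",.083,109.1,.063,.082),
"z0":pts("pics/top0.png",.093,176.2,.041,.0595),"z1":pts("pics/t8.png",.093,107.7,.041,.0595)}
C={k:(p*w[:,None]).sum(0)/w.sum() for k,(p,w) in D.items()}
for k,(p,w) in D.items():
    m=C[k];_,s,vt=np.linalg.svd((p-m)*np.sqrt(w)[:,None]); print(k,len(p),m.round(4),"r",np.hypot(*m).round(4),"line dir",np.degrees(np.arctan2(vt[0,1],vt[0,0]))%180)
# axis: mark centroids' radii: needle ~.0712, zero ~.0475-.05 equal in both
def f(q):
    r=[]
    for k in D:
        p,w=D[k]; d=C[k]-q[:2]; n=np.array([-d[1],d[0]])/np.hypot(*d)
        c=p-C[k]; _,s,vt=np.linalg.svd(c*np.sqrt(w)[:,None]); r.append((n@vt[0])*(1 if k[0]=="z" else .3)*.03)
    R={k:np.hypot(*(C[k]-q[:2])) for k in D}
    return r+[(R["n0"]-.0712)*.7,(R["n1"]-.0712)*.7,R["z0"]-R["z1"]]
s=least_squares(f,[0,0]);q=s.x;print("axis",q+[.461,-.095],s.fun)
A={k:np.degrees(np.arctan2(*(C[k]-q)[::-1])) for k in D};print(A,"z1-n1",A["z1"]-A["n1"],"z rot",A["z0"]-A["z1"],"n rot",A["n0"]-A["n1"])
E
```

```text
n0 61 [-0.0693  0.0123] r 0.0704 line dir 168.44193954918958
n1 58 [-0.0232  0.0674] r 0.0712 line dir 105.94347737635228
z0 42 [-0.049   0.0033] r 0.0491 line dir 176.34634347540293
z1 37 [-0.015   0.0469] r 0.0493 line dir 108.54344658879266
axis [ 0.46149343 -0.09507017] [-2.36515950e-04  5.38902031e-04  9.83750199e-05 -1.49052160e-04
 -1.88405588e-04  1.89096937e-04  1.55744763e-04]
{'n0': np.float64(169.94782021437922), 'n1': np.float64(109.37628766627464), 'z0': np.float64(176.1584606902896), 'z1': np.float64(108.25877676172766)} z1-n1 -1.1175109045469753 z rot 67.89968392856193 n rot 60.571532548104585
```

The fit says the mark is 1.1° past the needle, while the gripper angle suggests about 0.3°. One short re-grip with +0.9° should bring it in line.

Request:
servo_tool:
  deltas:
    - [[0,-0.2,0,0.01],[0,-0.4,0,0.01],[0,-0.6,0,0.01],[0,-0.7,0,0.01],[0,-0.8,0,0.01]]

```text
time: 22.95
eef_pos: [0.5616, 0.1033, 0.2024]
tcp_rot: [-0.123, 0.696, 0.123, 0.696]
contact_force: [-0.3, 0.1, -0.1]
opening: 0.454
```

Request:
servo_tool:
  deltas:
    - [[-0.1,-0.2,0,0],[-0.2,-0.4,0,0],[-0.3,-0.6,0,0],[-0.4,-0.8,0,0],[-0.5,-1.0,0,0]]

```text
time: 23.45
eef_pos: [0.5111, 0.0036, 0.2024]
tcp_rot: [-0.123, 0.696, 0.123, 0.696]
contact_force: [-0.6, -0.3, 0.1]
opening: 0.451
```

Request:
servo_tool:
  deltas:
    - [[-0.1,-0.2,0,0],[-0.2,-0.4,0,0],[-0.3,-0.6,0,0],[-0.4,-0.8,0,0],[-0.5,-1.0,0,0]]

```text
time: 23.95
eef_pos: [0.4611, -0.0964, 0.2025]
tcp_rot: [-0.123, 0.696, 0.123, 0.696]
contact_force: [0.0, -0.3, -0.8]
opening: 0.448
```

Request:
servo_tool:
  deltas:
    - [[0,0,-0.25,0],[0,0,-0.5,0],[0,0,-0.75,0],[0,0,-0.9,0],[0,0,-1.0,0]]

```text
time: 24.45
eef_pos: [0.4608, -0.0954, 0.1009]
tcp_rot: [-0.123, 0.697, 0.123, 0.696]
contact_force: [-0.4, -0.0, 0.1]
opening: 0.443
```

Request:
servo_tool:
  deltas:
    - [[0,0,0,0],[0,0,0,0],[0,0,0,0],[0,0,0,0],[0,0,0,0]]
  claw: -1

```text
time: 24.95
eef_pos: [0.4622, -0.0953, 0.1025]
tcp_rot: [-0.123, 0.696, 0.123, 0.697]
contact_force: [4.1, 2.5, -7.4]
opening: 0.178
```

```bash
python3 -c "
from h import *
s=get_state();print(jaw(s),s['eef_pos'],s['opening'],s['contact_force'],s['wrist_torque'])"
```

```text
20.02331389199948 [ 0.46216113 -0.0952712   0.10246451] 0.17770938638634332 [ 4.073986    2.54569734 -7.44198394] [ 0.2073128  -0.48807035 -0.0334634 ]
```

Request:
servo_tool:
  deltas:
    - [[0,0,0,0],[0,0,0,0],[0,0,0,0],[0,0,0,0],[0,0,0,0]]
  claw: -0.1

```text
time: 25.45
eef_pos: [0.4616, -0.0958, 0.1027]
tcp_rot: [-0.123, 0.696, 0.123, 0.696]
contact_force: [0.1, -0.0, -0.4]
opening: 0.447
```

Request:
servo_tool:
  deltas:
    - [[0,0,0.15,0],[0,0,0.35,0],[0,0,0.55,0],[0,0,0.75,0],[0,0,1.0,0]]

```text
time: 25.95
eef_pos: [0.4609, -0.0954, 0.2025]
tcp_rot: [-0.123, 0.697, 0.123, 0.696]
contact_force: [0.4, 0.0, -0.7]
opening: 0.451
```

Request:
servo_tool:
  deltas:
    - [[0.1,0.2,0,0],[0.2,0.4,0,0],[0.3,0.6,0,0],[0.4,0.8,0,0],[0.5,1.0,0,0]]

```text
time: 26.45
eef_pos: [0.5118, 0.0052, 0.2024]
tcp_rot: [-0.123, 0.696, 0.123, 0.696]
contact_force: [0.1, -0.2, -0.5]
opening: 0.453
```

Request:
servo_tool:
  deltas:
    - [[0.1,0.2,0,0],[0.2,0.4,0,0],[0.3,0.6,0,0],[0.4,0.8,0,0],[0.5,1.0,0,0]]

```text
time: 26.95
eef_pos: [0.5618, 0.1052, 0.2022]
tcp_rot: [-0.123, 0.696, 0.123, 0.696]
contact_force: [-0.3, -0.7, -0.3]
opening: 0.451
```

Request:
servo_tool:
  deltas:
    - [[0,0.2,0,0],[0,0.4,0,0],[0,0.6,0,0],[0,0.7,0,0],[0,0.8,0,0]]

```text
time: 27.45
eef_pos: [0.5615, 0.1848, 0.2022]
tcp_rot: [-0.123, 0.696, 0.123, 0.696]
contact_force: [-0.1, -0.6, -0.2]
opening: 0.449
```

```bash
python3 - <<'E'
from h import *
t=read_camera("top");s=read_camera("side")
a=cv2.resize(t[140:400,320:480],None,fx=2.3,fy=2.3,interpolation=2);b=cv2.resize(s[250:380,190:380],None,fx=2.2,fy=2.2,interpolation=2)
b=cv2.copyMakeBorder(b,0,a.shape[0]-b.shape[0],0,0,0);cv2.imwrite("pics/c9.png",cv2.hconcat([a,b]))
for ax in((.4615,-.095),(.461,-.095)): print(angles(t,ax))
E
```

```text
{'needle': np.float64(109.49037725259608), 'zero': np.float64(108.91037737089277), 'dial-needle cw needed deg': np.float64(-0.5799998817033014)}
{'needle': np.float64(109.12950153462288), 'zero': np.float64(108.35391323630158), 'dial-needle cw needed deg': np.float64(-0.7755882983212956)}
```

View pics/c9.png

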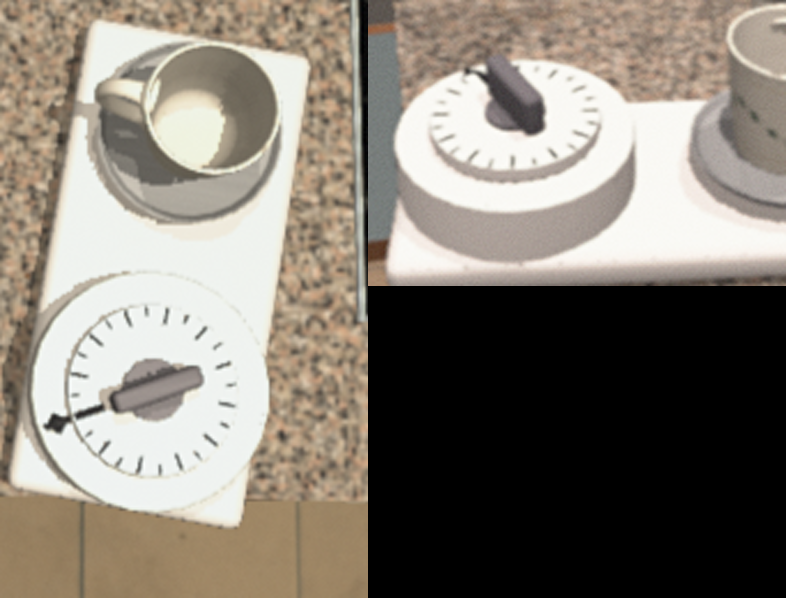

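The zero mark now points at the needle diamond at ~(57,423), with about 0.6° left, which is within the measuring error. The mug is unmoved at (212,107) and the robot is clear. Handing in.

```bash
python3 -c "
from plant import *
print(sign_off(), get_state()['time'])"
```

```text
the job is handed in; nothing more can be done
the job is handed in; nothing more can be done
```

The mug is standing upright on the scale pan and the zero mark is in line with the needle. I handed the job in at about 27.6 s of the 56 s allowed, with the gripper open and well clear.

- **Mug:** I gripped it by its thin wall. It tilted about 7° in the grip, then settled upright as I opened the fingers in small steps. The top picture puts its rim within 2 mm of the pan centre. The needle swung about 60.6° under its weight.
- **Dial:** I turned it 67° clockwise by the bar knob. The first check showed it 1.1° too far by the camera (0.3° by the gripper angle), so I gripped it once more and turned it back slightly.
- **Last checks:** The camera showed the mark about 0.6–0.8° past the needle. The gripper angle put it about 0.5–0.6° short, on the other side. The two disagree in sign, and both are about the size of the measuring error.
- **Jars and salt mill:** I never touched them, but I did not measure their positions again at the end.

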